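Open the pressure vessel's push-and-turn cap

ROBOT

A 6-joint arm with a two-finger parallel gripper is mounted at the origin on a cart in front of the work surface, level with it; the furniture and walls round the work are solid. World frame = base frame: x ahead of the robot, y to its left, z up, the work surface at z = 0. Lengths are in m, angles in rad, forces in N, time in s.
With the tool pointing down it reaches from about 0.35 to 0.975 m from the base axis. Payload 4.9 kg.
Tool frame: the origin (TCP) lies midway between the tips of the shut fingers; the grasp point (between the pads) lies 19 mm behind it; y points along the fingers, z is the direction in which the jaws open and shut, and the axes are right-handed (so a half turn about y gives the same grasp; the last joint's range is limited). The gripper opens to 85 mm and grips with 20 to 120 N. Pads are 22 mm wide; open, the fingers measure 114 mm over their backs; the gripper's body (76 mm by 85 mm) begins 54 mm behind the grasp point. The pads swing forward as they close: fully open they stand 13 mm farther back than shut.
Start: joints at [0.997, 0.053, 1.613, -0, 1.476, -0.119], TCP at [0.275, 0.561, 0.231] pointing down, gripper open.
Joint ranges: [-3.01, 3.01], [-1.01, 2.22], [0.06, 2.58], [-1.02, 4.17], [0.09, 2.62], [-3.14, 3.14]. Speed limits (rad/s): [2.57, 2.57, 3.14, 3.14, 3.14, 3.14].

INTERFACE

Orientations are given as a unit quaternion [w, x, y, z].
In Python, from plant import * gives the robot as it stands.
- The arm moves only by the shell command python3 -m crank 'ROWS'. ROWS is JSON, a list that holds one entry, the list of rows, each a list of 5 numbers: the gripper command: -1 is shut, 1 is fully open, values between are in proportion, then the shift along the tool's x, y, z in cm, then the turn about the tool's y in degrees. In form: [[[jaw, dx, dy, dz, twist], ...]]. A call has 1 to 8 rows; each row shifts and turns the commanded pose from where the row before left it, along the tool's axes as they then stand; what a row does not reach is not made up. A row lasts 1/8 s, in which the tool goes at most 62.5 mm and 10.7 degrees, less where a joint would pass 70% of its speed; a pose out of reach is approached as far as the arm can. A call with a gripper value outside its range is refused whole. The fingers move at their own pace and stop on an object; the grip force is fixed at half the most. Time passes only in rows, so rows that do not move let the fingers close. It gives the time, the measured TCP pose, the force and the opening at its end, in the units of the state.
- state(): the state, without advancing time (a new reading comes with each control period).
- grab_frame(name): name is "scene" or "top"; returns a dict with "frame" (480x640x3 uint8, red, green, blue), "fx", "fy", "cx", "cy" (pixels), "pose" (4x4, takes a point from camera to world coordinates). Camera axes: x right, y up, looking along -z (the intrinsics and any distortion apply to the point x, -y, -z); pixel columns grow to the right and rows downward; lengths in m; the calibration is good to about 2 mm. A picture is of the moment at which its call begins. There is no depth.
- job_done(): hands the job in, once; it reports no verdict.
The state is a dict: "time": time; "joint_pos": joint angles; "joint_vel": joint speeds; "joint_efforts": joint torques, N m; "tool_pos": TCP position; "tool_rot": TCP orientation; "contact_force": force on the tool from outside, world axes, zero at the start; "ft_torque": the same for the moment, N m; "gripper_width": opening from 0.0 (shut) to 1.0 (fully open).
Only numpy, scipy, OpenCV 4.12 (cv2) and the standard library are available. Lean on these libraries where they do the work, as an engineer would, in place of code of your own. Each camera call takes 0.05 s, during which the arm holds its last target.

TASK

Take the black pressure cap with the blue wing grip off the steel vessel: turn it anticlockwise, without pressing, until you feel it come up against its first stop; then press it down against its spring, turn on past the stop until it releases, lift it off and set it down gently, wing up, inside the shallow dark metal tray. Feel your way and never force the cap against its stop or ram it down. Leave the other things on the bench where they are.

Things in the scene. Friction and masses are not known exactly. Their poses are not given: they have to be found in the camera images.
- tank: Round steel pressure vessel, 86 mm across, 135 mm high to the neck's rim, fixed to the bench by a 104 mm base disc. Origin: centre of the underside; z up, the neck on the z axis. Green marks on its shoulder at +x and -x, brass drain cock low at -x.
- tank_rim (a point): Centre of the vessel's rim, 135 mm above its origin, axes as the vessel's. The neck's flange has notches at +x and -x where the cap's lugs come out: the cap is released when its wing lies along the vessel's x axis (green marks), within about 0.1 rad; a wall stops it about 0.1 rad beyond.
- stop_seat: Disc in the vessel's neck, 115 mm above the bench, axes as the vessel's; carries the two first-stop ridges, hidden under the cap. Where these sit differs from vessel to vessel and is not measured: the cap meets them 0.6 to 1.2 rad before release. 0.15 to 0.4 N m above the cap's steady drag (under 0.2 N m) tells the stop; 40 N on the ridges (about 0.9 N m) is too much.
- cap: Black round cap, 63 mm across, with a blue wing grip, white dots at its ends; 0.12 to 0.2 kg. Origin: centre of the skirt's underside; z up, x along the wing (either way round is the same: lugs at +x and -x). The disc's top is 19 mm above the origin. At the start the origin is 127 mm above the vessel's and the wing is turned 1.2 to 1.5 rad clockwise from release.
- cap_grip (a point): On the cap's axis, 40 mm above its origin, inside the wing (50 mm long along x, 14 mm wide, from 19 to 47 mm above the origin). A spring pushes the cap up with 6 N, 0.8 N more per mm pressed; it passes the stop when pressed 3.5 to 5 mm (9 to 11 N in all) and bottoms hard at 6 mm. At release the spring lifts it about 4 mm.
- tray: Shallow square dark steel tray, 120 x 120 x 16 mm, walls and floor 3 mm, loose on the bench, 0.5 kg. Origin: centre of the underside, z up.
- label_roll: White roll of labels, 67 mm across, 31 mm high; bystander. Origin: centre of the underside.
- stain_bottle: Small white bottle with a red cap, 37 mm across, 82 mm high; bystander. Origin: centre of the underside.
- petri_dish: Petri dish, 62 mm across, 15 mm high, near the front edge; bystander. Origin: centre of the underside.
- amber_bottle: Brown bottle with a black cap, 63 mm across, 132 mm high, at the back right; bystander. Origin: centre of the underside.

How it is judged:
By the outcome, as a careful person would: the job done as asked, in the order asked, and still so for the second after the job is handed in, with the robot touching nothing.
It also fails if it takes over 72 s, if anything falls off the work surface, if the arm or the gripper's body presses on something with over 40 N, if the wrist force passes 120 N, or if a joint passes its speed limit or range.

## Working session

There is one attempt and no reset: what is moved stays moved. The work goes in short steps, Python scripts to look and compute and a shell command to move; the robot and the scene stay as the last step left them, time stands still between calls to the robot, and variables do not carry over. Pictures are saved under pics/ and viewed, and the job is handed in when it is done.

```bash
ls; mkdir -p pics; python3 - <<'E'
from plant import *
import cv2,numpy as np
print(state())
for n in ("scene","top"):
    f=grab_frame(n); cv2.imwrite(f"pics/{n}0.png",f["frame"][:,:,::-1]); print(n,{k:v for k,v in f.items() if k!="frame"})
    np.savez(f"pics/{n}0.npz",**f)
E
```

```text
pics
{'time': 0.0, 'joint_pos': array([ 9.97001559e-01,  5.33581125e-02,  1.61429721e+00,  3.00125926e-05,
        1.47600135e+00, -1.18991590e-01]), 'joint_vel': array([-0.00126969, -0.00093745,  0.00098382,  0.00030647, -0.00148921,
        0.00087589]), 'joint_efforts': array([-1.42253306e-03, -3.93701863e+01, -3.70166302e+01, -1.82807971e-04,
        7.10061882e-03,  3.14118302e-05]), 'tool_pos': array([0.27419975, 0.56094573, 0.23006033]), 'tool_rot': array([-0.68821926,  0.68958488, -0.15967353,  0.15915816]), 'contact_force': array([ 0.51245349, -0.16082527,  0.60466934]), 'ft_torque': array([ 0.03528496, -0.04347198,  0.03955137]), 'gripper_width': 0.9995985659082826}
scene {'fx': 565.0303533127029, 'fy': 565.0303533127029, 'cx': 310.9993069027285, 'cy': 241.30197166946442, 'pose': array([[ 0.50175224,  0.4031852 , -0.7653015 , -0.1481989 ],
       [-0.86490822,  0.22017765, -0.45106049, -0.45255592],
       [-0.01335863,  0.88823617,  0.45919283,  0.54252772],
       [ 0.        ,  0.        ,  0.        ,  1.        ]])}
top {'fx': 591.5484167026561, 'fy': 591.5484167026561, 'cx': 314.81933219131633, 'cy': 235.0770818812442, 'pose': array([[ 0.01667526,  0.99191452, -0.12580748,  0.42544199],
       [-0.99980305,  0.01789599,  0.0085791 , -0.03170827],
       [ 0.01076118,  0.12563964,  0.99201758,  1.30819223],
       [ 0.        ,  0.        ,  0.        ,  1.        ]])}
```

View pics/scene0.png

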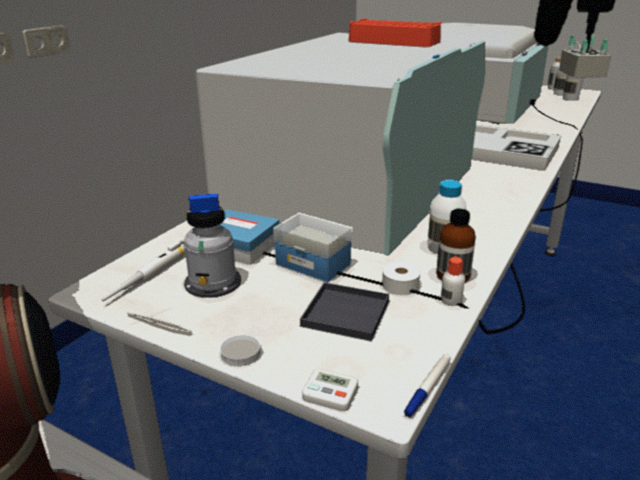

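View pics/top0.png

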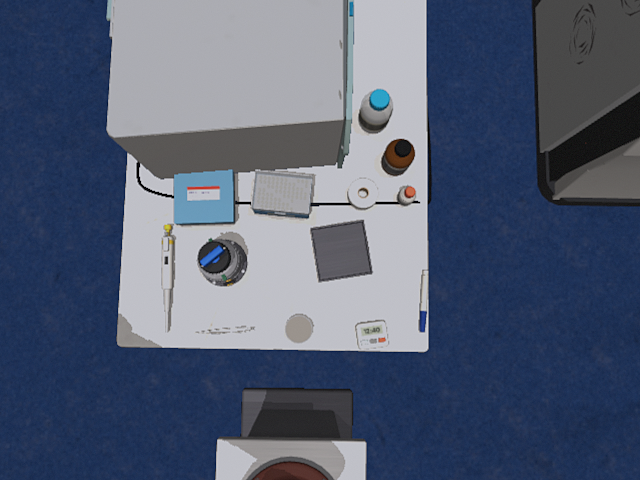

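The scene view shows the vessel with its cap at about (207,215), the tray at (346,310), and the bystanders. In the top view the cap is at (213,257) and the tray at (341,250). The arm is in neither view. Next I'll crop and measure.

```bash
cat > h.py <<'E'
import numpy as np,cv2
def load(n): return dict(np.load(f"pics/{n}.npz"))
def ray(f,u,v):
    d=np.array([(u-f["cx"])/f["fx"],-(v-f["cy"])/f["fy"],-1.0]); P=f["pose"]
    return P[:3,3],P[:3,:3]@d
def onz(f,u,v,z):
    o,d=ray(f,u,v); return o+d*(z-o[2])/d[2]
def proj(f,p):
    P=f["pose"]; q=P[:3,:3].T@(np.asarray(p)-P[:3,3]); return f["cx"]+f["fx"]*q[0]/-q[2], f["cy"]-f["fy"]*q[1]/-q[2]
E
python3 - <<'E'
from h import *
f=load("top0");g=load("scene0")
def crop(f,x0,y0,w,h,s,n):
    cv2.imwrite(n,cv2.resize(f["frame"][y0:y0+h,x0:x0+w,::-1],None,fx=s,fy=s,interpolation=cv2.INTER_CUBIC))
crop(f,180,220,80,75,8,"pics/c1.png"); crop(g,170,180,80,120,5,"pics/c2.png"); crop(f,290,200,100,90,7,"pics/c3.png")
# top blue
hs=cv2.cvtColor(f["frame"],cv2.COLOR_RGB2HSV)
m=cv2.inRange(hs,(105,150,60),(125,255,255)); m2=np.zeros_like(m); m2[235:280,190:250]=m[235:280,190:250]
ys,xs=np.nonzero(m2); print(len(xs),xs.mean(),ys.mean()); print(cv2.minAreaRect(np.c_[xs,ys].astype(np.float32)))
print(onz(f,xs.mean(),ys.mean(),0.174))
c=np.array([onz(f,x,y,0.174)[:2] for x,y in zip(xs,ys)]); w,V=np.linalg.eigh(np.cov(c.T)); print(w,V[:,1],np.arctan2(V[1,1],V[0,1]))
E
```

```text
257 211.90661478599222 256.1945525291829
((212.37649536132812, 257.1059265136719), (12.148106575012207, 26.465517044067383), 49.398704528808594)
[0.52484133 0.15541945 0.174     ]
[3.47842718e-05 1.89359051e-04] [-0.6468201   0.76264261] 2.274203772685435
```

View pics/c1.png

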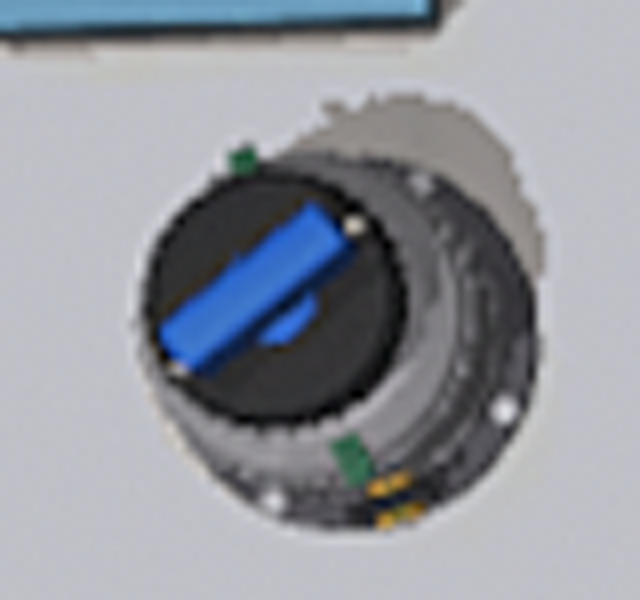

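View pics/c2.png

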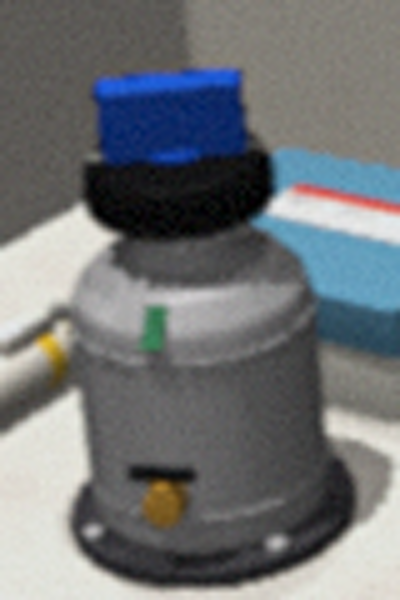

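View pics/c3.png

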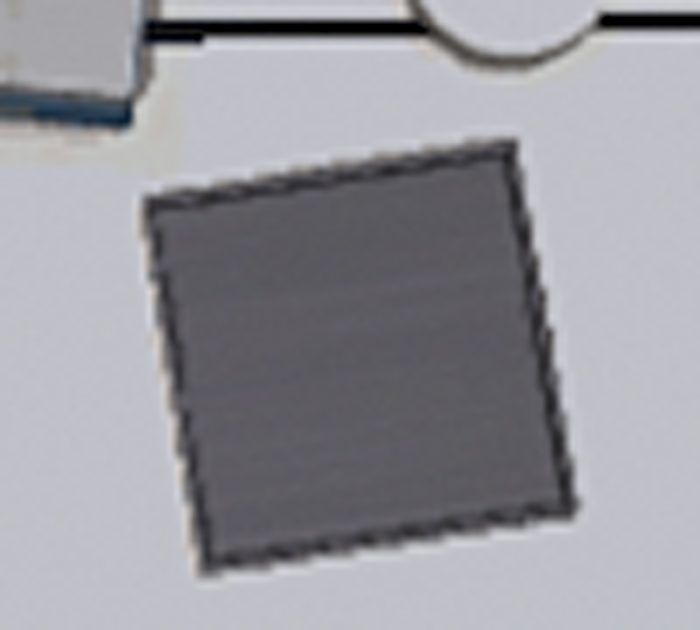

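```bash
python3 - <<'E'
from h import *
f=load("top0");g=load("scene0")
def t(u,v,z): return onz(f,180+u/8-.5,220+v/8-.5,z)
def s(u,v,z): return onz(g,170+u/5-.5,180+v/5-.5,z)
d1,d2=t(355,223,.146),t(178,368,.146); print("dots",d1,d2,(d1+d2)/2,np.linalg.norm(d1-d2),np.arctan2(*(d1-d2)[1::-1]))
print("disc c",t(276,297,.146), "width",np.linalg.norm(t(145,297,.146)-t(408,297,.146)))
for z in (.09,.1,.11):
  a,b=t(243,160,z),t(352,460,z); print(z,"green",a,b,(a+b)/2,np.linalg.norm(a-b),np.arctan2(*(a-b)[1::-1]))
w=[t(*p,0.006) for p in [(273,500),(505,410),(422,182)]]; print("screws",w, (w[0]+w[2])/2)
# wing top corners
c=[t(*p,.174) for p in [(316,200),(348,240),(190,373),(160,325)]]
print("wing",c,np.mean(c,0)); e=(c[0]+c[1]-c[2]-c[3])/2; print(np.linalg.norm(e),np.arctan2(e[1],e[0]), np.arctan2(*(c[0]-c[3])[1::-1]),np.arctan2(*(c[1]-c[2])[1::-1]))
# scene
c=[s(*p,.174) for p in [(96,82),(240,70),(243,83),(100,95)]]; print("sc wing",c,np.mean(c,0))
print("sc screws",s(92,530,.006),s(277,542,.006))
# scene base ellipse bottom left/right extremes
# tray
q=lambda u,v,z: onz(f,290+u/7-.5,200+v/7-.5,z)
c=[q(*p,.016) for p in [(143,197),(515,140),(577,515),(203,573)]]
print("tray",np.round(c,4),np.mean(c,0),[np.linalg.norm(c[i]-c[i-1]) for i in range(4)], np.arctan2(*(c[0]-c[3])[1::-1]))
E
```

```text
dots [0.54515398 0.1371559  0.146     ] [0.50861814 0.17923762 0.146     ] [0.52688606 0.15819676 0.146     ] 0.055729159899181535 -0.8558239126927427
disc c [0.5265183  0.15589525 0.146     ] width 0.06457500536741277
0.09 green [0.56678698 0.17481024 0.09      ] [0.48976267 0.14386168 0.09      ] [0.52827482 0.15933596 0.09      ] 0.08300938179873994 0.38205929072494377
0.1 green [0.56562669 0.17311495 0.1       ] [0.48923467 0.14242044 0.1       ] [0.52743068 0.1577677  0.1       ] 0.08232796732278509 0.3820592907249438
0.11 green [0.56446641 0.17141966 0.11      ] [0.48870667 0.14097921 0.11      ] [0.52658654 0.15619944 0.11      ] 0.0816465528468302 0.3820592907249441
screws [array([0.48287567, 0.17719071, 0.006     ]), array([0.50864905, 0.11447423, 0.006     ]), array([0.57129729, 0.13941215, 0.006     ])] [0.52708648 0.15830143 0.006     ]
wing [array([0.54766556, 0.14265791, 0.174     ]), array([0.53813245, 0.13461995, 0.174     ]), array([0.50546572, 0.17123872, 0.174     ]), array([0.51685973, 0.17888225, 0.174     ])] [0.52703087 0.15684971 0.174     ]
0.04830860559956064 -0.8540316428919226 -0.8660595753516804 -0.8423762379737715
sc wing [array([0.5115358 , 0.17545441, 0.174     ]), array([0.54321414, 0.13889398, 0.174     ]), array([0.53460359, 0.13076411, 0.174     ]), array([0.50348798, 0.16670616, 0.174     ])] [0.52321038 0.15295467 0.174     ]
sc screws [0.48903712 0.18245471 0.006     ] [0.51495648 0.11865436 0.006     ]
tray [[ 0.6056 -0.0318  0.016 ]
 [ 0.626  -0.149   0.016 ]
 [ 0.5078 -0.1691  0.016 ]
 [ 0.4878 -0.0526  0.016 ]] [ 0.55680088 -0.10063971  0.016     ] [np.float64(0.11970933529998441), np.float64(0.11891905743474189), np.float64(0.11982050786557784), np.float64(0.1182505608375482)] 0.1744834673507222
```

```bash
cat >> h.py <<'E'
from scipy.spatial.transform import Rotation as R
def info(target=None):
    from plant import state
    s=state(); q=s["tool_rot"]; M=R.from_quat([q[1],q[2],q[3],q[0]]).as_matrix()
    print("t",round(s["time"],2),"pos",np.round(s["tool_pos"],4),"F",np.round(s["contact_force"],1),"T",np.round(s["ft_torque"],3),"w",round(float(s["gripper_width"]),3),"j",np.round(s["joint_pos"],3))
    print("y",np.round(M[:,1],4),"zyaw",round(float(np.arctan2(M[1,2],M[0,2])),4))
    if target is not None: print("d tool cm",np.round(100*M.T@(np.array(target)-s["tool_pos"]),2))
    return s,M
E
python3 -c "
from h import *
s,M=info([0.527,0.157,0.25]); print(M)"
```

```text
t 0.1 pos [0.2742 0.561  0.2302] F [ 0.  -0.4 -0.4] T [-0.048 -0.005  0.01 ] w 0.999 j [ 0.997  0.053  1.614 -0.     1.476 -0.119]
y [-0.001  -0.0016 -1.    ] zyaw 1.116
d tool cm [ 40.45  -1.94 -25.19]
[[ 8.98362731e-01 -9.80087426e-04  4.39253278e-01]
 [-4.39254329e-01 -1.56372900e-03  8.98361391e-01]
 [-1.93599614e-04 -9.99998297e-01 -1.83530350e-03]]
```

```bash
python3 -m crank '[[[1,5,-0.4,-3.1,0],[1,5,-0.4,-3.1,0],[1,5,-0.4,-3.1,0],[1,5,-0.4,-3.1,0],[1,5,-0.4,-3.1,0],[1,5,-0.4,-3.1,0],[1,5,0,-3.1,0],[1,5,0,-3.1,0]]]'
python3 -m crank '[[[1,0,0,0,7],[1,0,0,0,8],[1,0,0,0,8],[1,0,0,0,0]]]'
python3 -c "
from h import *
info([0.527,0.157,0.25])"
```

```text
time: 1.1
tool_pos: [0.5255, 0.1612, 0.255]
tool_rot: [0.689, -0.689, 0.16, -0.159]
contact_force: [0.5, 1.0, -0.6]
gripper_width: 0.998
time: 1.6
tool_pos: [0.5247, 0.1628, 0.2547]
tool_rot: [-0.643, 0.644, -0.293, 0.293]
contact_force: [0.4, -0.7, -0.7]
gripper_width: 1.002
t 1.6 pos [0.5247 0.1628 0.2547] F [ 0.4 -0.7 -0.7] T [-0.016  0.011 -0.001] w 1.002 j [ 0.165 -0.141  1.761 -0.     1.522 -0.551]
y [-1.e-03 -2.e-04 -1.e+00] zyaw 0.716
d tool cm [ 0.59  0.47 -0.21]
```

```bash
python3 -m crank '[[[1,0.59,0,-0.21,0],[1,0,0,0,0]]]'
python3 - <<'E'
from h import *
from plant import *
info([0.527,0.157,0.15])
for n in ("scene","top"):
    f=grab_frame(n); np.savez(f"pics/{n}1.npz",**f); cv2.imwrite(f"pics/{n}1.png",f["frame"][:,:,::-1])
E
```

```text
time: 1.85
tool_pos: [0.5273, 0.1568, 0.2552]
tool_rot: [-0.643, 0.643, -0.293, 0.293]
contact_force: [0.1, 0.3, 0.3]
gripper_width: 1.0
t 1.85 pos [0.5273 0.1568 0.2552] F [0.1 0.3 0.3] T [ 0.019 -0.001  0.023] w 1.0 j [ 0.154 -0.14   1.76  -0.     1.522 -0.561]
y [-2.e-04 -1.e-04 -1.e+00] zyaw 0.7152
d tool cm [-0.04 10.52 -0.  ]
```

View pics/scene1.png

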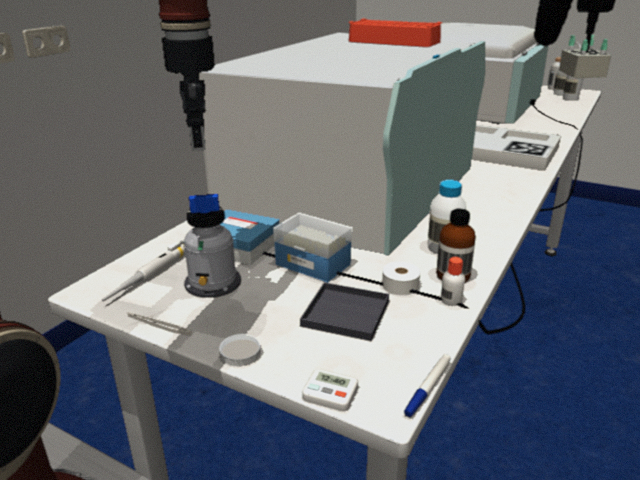

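View pics/top1.png

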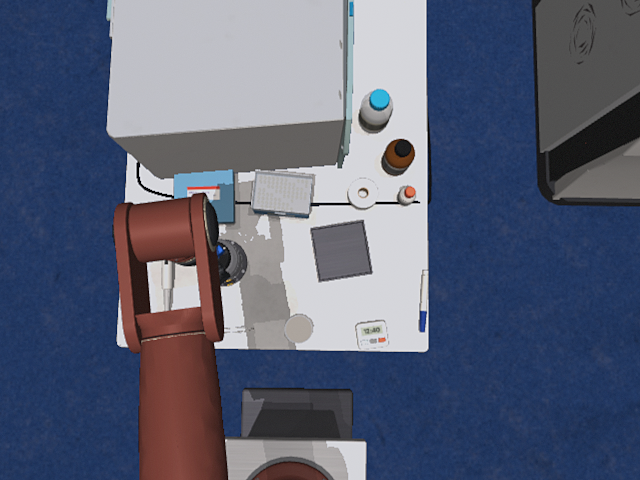

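The scene view shows the open gripper hanging with its tips near (197,147), over the wing at (205,203). I'll check that against the projection, then descend.

```bash
python3 -c "
from h import *
g=load('scene1'); print(proj(g,[.5273,.1568,.2552+.013]),proj(g,[.527,.157,.174]),proj(g,[.527,.157,.127]))"
python3 -m crank '[[[1,0,1.5,0,0],[1,0,1.5,0,0],[1,0,1.5,0,0],[1,0,1.5,0,0],[1,0,1.5,0,0],[1,0,1.5,0,0],[1,0,1.0,0,0],[1,0,0,0,0]]]'
python3 -c "
from h import *
info([0.527,0.157,0.151])"
```

```text
(np.float64(197.45022769295878), np.float64(141.04424083307987)) (np.float64(203.0950053912366), np.float64(194.78888282384992)) (np.float64(205.82640152514983), np.float64(219.8195299271178))
time: 2.95
tool_pos: [0.5266, 0.157, 0.1541]
tool_rot: [-0.643, 0.644, -0.294, 0.293]
contact_force: [0.4, -0.1, -0.3]
gripper_width: 1.0
t 2.95 pos [0.5266 0.157  0.1541] F [ 0.4 -0.1 -0.3] T [-0.032  0.009 -0.006] w 1.0 j [ 0.154 -0.066  1.862 -0.     1.347 -0.56 ]
y [-1.9e-03 -3.0e-04 -1.0e+00] zyaw 0.7145
d tool cm [0.03 0.31 0.03]
```

```bash
python3 -m crank '[[[1,0,0.35,0,0],[0,0,0,0,0],[-0.5,0,0,0,0],[-0.5,0,0,0,0],[-0.5,0,0,0,0],[-0.5,0,0,0,0]]]'
python3 -m crank '[[[-0.55,0,0,0,0],[-0.58,0,0,0,0],[-0.61,0,0,0,0],[-0.64,0,0,0,0]]]'
python3 -c "
from h import *
info([0.527,0.157,0.151])"
```

```text
time: 3.7
tool_pos: [0.5272, 0.1571, 0.1519]
tool_rot: [0.643, -0.643, 0.294, -0.294]
contact_force: [0.6, 0.1, 0.3]
gripper_width: 0.249
time: 4.2
tool_pos: [0.5272, 0.1571, 0.1518]
tool_rot: [-0.643, 0.643, -0.294, 0.294]
contact_force: [0.5, -0.2, -0.0]
gripper_width: 0.183
t 4.2 pos [0.5272 0.1571 0.1518] F [ 0.5 -0.2 -0. ] T [-0.009  0.018  0.029] w 0.183 j [ 0.154 -0.063  1.864  0.     1.341 -0.56 ]
y [-0. -0. -1.] zyaw 0.7146
d tool cm [-0.01  0.08 -0.03]
```

```bash
python3 -m crank '[[[-0.7,0,0,0,0],[-1,0,0,0,0],[-1,0,0,0,0],[-1,0,0,0,0]]]'
python3 -c "
from h import *
info([0.527,0.157,0.151])"
```

```text
time: 4.7
tool_pos: [0.5272, 0.1571, 0.152]
tool_rot: [-0.643, 0.643, -0.294, 0.294]
contact_force: [-1.8, -0.7, 3.0]
gripper_width: 0.146
t 4.7 pos [0.5272 0.1571 0.152 ] F [-1.8 -0.7  3. ] T [-0.121  0.333  0.056] w 0.146 j [ 0.154 -0.063  1.864 -0.     1.341 -0.56 ]
y [-1.e-04 -2.e-04 -1.e+00] zyaw 0.7146
d tool cm [-0.01  0.1  -0.02]
```

```bash
python3 -m crank '[[[-1,0,-0.03,0,0],[-1,0,0,0,-1],[-1,0,0,0,-1]]]'; python3 -c "
from h import *
info()"; python3 -m crank '[[[-1,0,0,0,-1],[-1,0,0,0,-1]]]' >/dev/null; python3 -c "
from h import *
info()"
```

```text
time: 5.08
tool_pos: [0.5273, 0.1572, 0.152]
tool_rot: [0.649, -0.648, 0.282, -0.282]
contact_force: [-1.1, -0.3, 1.0]
gripper_width: 0.15
t 5.08 pos [0.5273 0.1572 0.152 ] F [-1.1 -0.3  1. ] T [-0.105  0.121 -0.065] w 0.15 j [ 0.154 -0.063  1.864  0.     1.341 -0.596]
y [ 2.e-04  1.e-04 -1.e+00] zyaw 0.7506
t 5.33 pos [0.5273 0.1572 0.152 ] F [-0.2  0.4 -0.8] T [-0.019  0.005 -0.062] w 0.147 j [ 0.154 -0.063  1.864  0.     1.341 -0.631]
y [ 3.e-04  2.e-04 -1.e+00] zyaw 0.7855
```

```bash
for i in 1 2; do :; done; python3 -m crank '[[[-1,0,0,0,-1],[-1,0,0,0,-1]]]' >/dev/null; python3 -c "
from h import *
info()"|head -1;  python3 -m crank '[[[-1,0,0,0,-1],[-1,0,0,0,-1]]]' >/dev/null; python3 -c "
from h import *
info()"|head -1; 
```

```text
t 5.58 pos [0.5273 0.1572 0.152 ] F [ 1.6 -0.  -0.6] T [ 0.012 -0.082 -0.068] w 0.148 j [ 0.154 -0.063  1.864  0.     1.341 -0.666]
t 5.83 pos [0.5272 0.1571 0.152 ] F [ 1.1  0.1 -0.4] T [-0.028 -0.088 -0.478] w 0.15 j [ 0.154 -0.063  1.864  0.     1.341 -0.7  ]
```

```bash
python3 -m crank '[[[-1,0,0,0,-1],[-1,0,0,0,-1]]]' >/dev/null; python3 -c "
from h import *
info()"
```

```text
t 6.08 pos [0.5272 0.1571 0.152 ] F [ 1.2 -0.1  0.3] T [-0.012 -0.089 -1.001] w 0.153 j [ 0.154 -0.063  1.864  0.     1.341 -0.735]
y [-2.e-04  2.e-04 -1.e+00] zyaw 0.8888
```

The reading of -0.48 N m at t=5.83 was already the stop. I had queued another step before reading it, and that pushed the torque to -1.00 N m. I'm backing off now.

```bash
python3 -m crank '[[[-1,0,0,0,3]]]'; python3 -c "
from h import *
info()"
```

```text
time: 6.2
tool_pos: [0.5272, 0.157, 0.152]
tool_rot: [-0.66, 0.66, -0.254, 0.254]
contact_force: [-0.2, -0.7, -0.4]
gripper_width: 0.151
t 6.2 pos [0.5272 0.157  0.152 ] F [-0.2 -0.7 -0.4] T [ 0.023 -0.079  0.084] w 0.151 j [ 0.154 -0.063  1.864 -0.     1.341 -0.683]
y [-1.e-04 -2.e-04 -1.e+00] zyaw 0.8372
```

```bash
python3 -m crank '[[[-1,0,0.1,0,0],[-1,0,0.1,0,0]]]'; python3 -c "
from h import *
info()"
```

```text
time: 6.45
tool_pos: [0.5273, 0.1571, 0.1516]
tool_rot: [-0.66, 0.66, -0.253, 0.253]
contact_force: [-3.2, -1.7, 7.6]
gripper_width: 0.154
t 6.45 pos [0.5273 0.1571 0.1516] F [-3.2 -1.7  7.6] T [-0.26   0.77  -0.081] w 0.154 j [ 0.154 -0.063  1.864 -0.     1.34  -0.684]
y [-1.e-04 -5.e-04 -1.e+00] zyaw 0.8388
```

```bash
python3 -m crank '[[[-1,0,0,0,0]]]' >/dev/null; python3 -c "
from h import *
info()"
```

```text
t 6.58 pos [0.5273 0.1571 0.1515] F [-3.2 -1.7  6.4] T [-0.223  0.591 -0.096] w 0.147 j [ 0.154 -0.063  1.864 -0.     1.34  -0.684]
y [-0.e+00 -4.e-04 -1.e+00] zyaw 0.8388
```

```bash
python3 -m crank '[[[-1,0,0.1,0,0],[-1,0,0.1,0,0],[-1,0,0,0,0]]]' >/dev/null; python3 -c "
from h import *
info()"
```

```text
t 6.95 pos [0.5273 0.1571 0.1495] F [-3.3  0.1  5.9] T [-0.218  0.579 -0.005] w 0.154 j [ 0.154 -0.061  1.866 -0.     1.337 -0.684]
y [ 1.e-04 -4.e-04 -1.e+00] zyaw 0.8391
```

```bash
python3 -m crank '[[[-1,0,0.1,0,0],[-1,0,0.05,0,0],[-1,0,0,0,0]]]' >/dev/null; python3 -c "
from h import *
info()"
```

```text
t 7.33 pos [0.5273 0.1571 0.1483] F [-3.4 -0.9  6.7] T [-0.244  0.682  0.041] w 0.146 j [ 1.540e-01 -5.900e-02  1.867e+00 -1.000e-03  1.334e+00 -6.850e-01]
y [ 1.e-04 -5.e-04 -1.e+00] zyaw 0.8391
```

```bash
python3 -m crank '[[[-1,0,0.08,0,0],[-1,0,0,0,0]]]' >/dev/null; python3 -c "
from h import *
info()"; python3 - <<'E'
from h import *
from plant import *
f=grab_frame("scene"); np.savez("pics/scene2.npz",**f); cv2.imwrite("pics/c4.png",cv2.resize(f["frame"][130:300,150:260,::-1],None,fx=4,fy=4,interpolation=cv2.INTER_CUBIC)[:600])
E
```

```text
t 7.58 pos [0.5274 0.1571 0.1476] F [-3.8 -1.2  8. ] T [-0.225  0.745  0.003] w 0.146 j [ 1.550e-01 -5.900e-02  1.867e+00 -1.000e-03  1.333e+00 -6.850e-01]
y [ 2.e-04 -5.e-04 -1.e+00] zyaw 0.8392
```

View pics/c4.png

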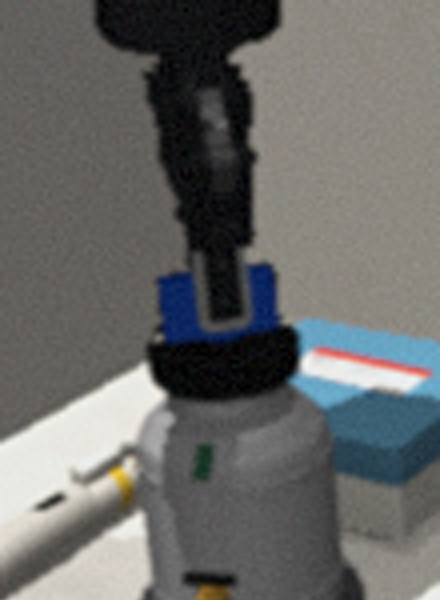

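The crop shows the pads square on the wing at about (218,295), with the cap seated level on the neck. It's pressed about 4.4 mm. I'll turn on in 1° steps and read the torque after each one.

```bash
python3 -m crank '[[[-1,0,0,0,-1]]]' >/dev/null; python3 -c "
from h import *
info()"
```

```text
t 7.75 pos [0.5276 0.1572 0.1478] F [-3.4 -1.1  8.4] T [-0.172  0.575 -0.045] w 0.152 j [ 0.154 -0.059  1.867 -0.     1.333 -0.702]
y [ 9.e-04 -2.e-04 -1.e+00] zyaw 0.857
```

```bash
python3 -m crank '[[[-1,0,0,0,-1]]]' >/dev/null; python3 -c "
from h import *
info()"
```

```text
t 7.88 pos [0.5278 0.1573 0.1479] F [-2.  -1.4  7.8] T [-0.095  0.535  0.041] w 0.148 j [ 0.155 -0.059  1.867 -0.     1.332 -0.72 ]
y [ 0.0015 -0.     -1.    ] zyaw 0.8746
```

```bash
python3 -m crank '[[[-1,0,0,0,-1]]]' >/dev/null; python3 -c "
from h import *
info()"
```

```text
t 8.0 pos [0.528  0.1573 0.148 ] F [-2.2  0.1  7.8] T [-0.098  0.415 -0.043] w 0.151 j [ 0.155 -0.059  1.866 -0.     1.332 -0.737]
y [ 1.9e-03  2.0e-04 -1.0e+00] zyaw 0.892
```

```bash
python3 -m crank '[[[-1,0,0.03,0,-1],[-1,0,0,0,-1]]]' >/dev/null; python3 -c "
from h import *
info([0.5272,0.1571,.1476])"
```

```text
t 8.25 pos [0.5282 0.1575 0.1478] F [-1.8 -0.2  7.8] T [-0.071  0.381 -0.042] w 0.144 j [ 0.155 -0.058  1.867  0.     1.331 -0.772]
y [ 2.5e-03  5.0e-04 -1.0e+00] zyaw 0.927
d tool cm [-0.06  0.02 -0.09]
```

```bash
python3 -m crank '[[[-1,0,0,0,-2],[-1,0,0,0,-2],[-1,0,0,0,-2]]]' >/dev/null; python3 -c "
from h import *
info([0.5272,0.1571,.1476])"
```

```text
t 8.62 pos [0.5284 0.1575 0.148 ] F [-0.5  0.2  7.6] T [ 0.011  0.306 -0.079] w 0.151 j [ 0.155 -0.058  1.866  0.     1.331 -0.878]
y [ 3.2e-03  7.0e-04 -1.0e+00] zyaw 1.0321
d tool cm [-0.08  0.03 -0.1 ]
```

```bash
python3 -m crank '[[[-1,0,0,0,-2],[-1,0,0,0,-2],[-1,0,0,0,-2]]]' >/dev/null; python3 -c "
from h import *
info([0.5272,0.1571,.1476])"
```

```text
t 9.0 pos [0.5285 0.1575 0.148 ] F [-1.3 -0.5  8.1] T [-0.017  0.271  0.019] w 0.15 j [ 0.155 -0.058  1.866  0.     1.33  -0.982]
y [ 3.3e-03  7.0e-04 -1.0e+00] zyaw 1.1368
d tool cm [-0.1   0.04 -0.09]
```

```bash
python3 -m crank '[[[-1,0,0,0,-2],[-1,0,0,0,-2],[-1,0,0,0,-2]]]' >/dev/null; python3 - <<'E'
from h import *
info()
from plant import *
f=grab_frame("scene"); np.savez("pics/scene3.npz",**f); cv2.imwrite("pics/c5.png",cv2.resize(f["frame"][130:280,150:260,::-1],None,fx=4,fy=4,interpolation=cv2.INTER_CUBIC)[:600])
E
```

```text
t 9.38 pos [0.5285 0.1576 0.148 ] F [-1.1  0.6  7.7] T [ 0.05   0.268 -0.039] w 0.154 j [ 0.155 -0.058  1.866  0.     1.33  -1.087]
y [ 3.4e-03  8.0e-04 -1.0e+00] zyaw 1.2416
```

View pics/c5.png

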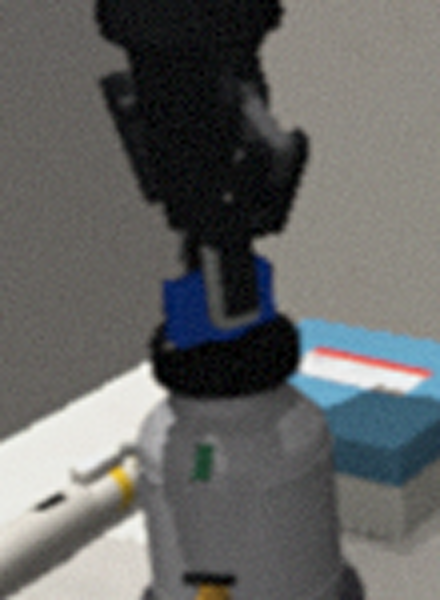

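The crop shows the wing turning with the fingers: it now spans x 165–272 and is foreshortened. I'll carry on turning.

```bash
python3 -m crank '[[[-1,0,0,0,-3],[-1,0,0,0,-3],[-1,0,0,0,-3],[-1,0,0,0,-3]]]' >/dev/null; python3 -c "
from h import *
info([0.5272,0.1571,.1476])"
```

```text
t 9.93 pos [0.5285 0.1576 0.148 ] F [-1.9 -0.3  8. ] T [ 0.059  0.253 -0.036] w 0.149 j [ 0.155 -0.058  1.866  0.     1.33  -1.297]
y [ 0.0035  0.001  -1.    ] zyaw 1.4516
d tool cm [-0.13  0.04 -0.07]
```

```bash
python3 -m crank '[[[-1,0,0,0,-3],[-1,0,0,0,-3],[-1,0,0,0,-3],[-1,0,0,0,-3]]]' >/dev/null; python3 -c "
from h import *
info([0.5272,0.1571,.1476])"
```

```text
t 10.43 pos [0.5285 0.1577 0.148 ] F [-1.1  0.6  8.2] T [ 0.114  0.279 -0.073] w 0.149 j [ 1.550e-01 -5.800e-02  1.866e+00  1.000e-03  1.330e+00 -1.506e+00]
y [ 0.0035  0.001  -1.    ] zyaw 1.6611
d tool cm [-0.14  0.04 -0.05]
```

```bash
python3 -m crank '[[[-1,0,0,0,-3],[-1,0,0,0,-3],[-1,0,0,0,-2],[-1,0,0,0,-2]]]' >/dev/null; python3 -c "
from h import *
info([0.5272,0.1571,.1476])"
```

```text
t 10.93 pos [0.5285 0.1577 0.148 ] F [-1.3  0.1  7.4] T [ 0.123  0.304 -0.011] w 0.148 j [ 1.550e-01 -5.800e-02  1.866e+00  1.000e-03  1.330e+00 -1.680e+00]
y [ 0.0033  0.0011 -1.    ] zyaw 1.835
d tool cm [-0.14  0.04 -0.03]
```

```bash
python3 -m crank '[[[-1,0,0,0,-2],[-1,0,0,0,-2]]]' >/dev/null; python3 -c "
from h import *
info([0.5272,0.1571,.1476])"
```

```text
t 11.18 pos [0.5284 0.1578 0.148 ] F [-0.7  1.7  7.6] T [ 0.134  0.314 -0.133] w 0.148 j [ 1.550e-01 -5.800e-02  1.866e+00  1.000e-03  1.330e+00 -1.750e+00]
y [ 0.0032  0.0012 -1.    ] zyaw 1.9048
d tool cm [-0.14  0.04 -0.02]
```

```bash
python3 -m crank '[[[-1,0,0,0,-1],[-1,0,0,0,-1]]]' >/dev/null; python3 -c "
from h import *
info([0.5272,0.1571,.1476])"
```

```text
t 11.43 pos [0.5284 0.1578 0.148 ] F [-1.4  0.3  7.9] T [ 0.13   0.388 -0.028] w 0.151 j [ 1.550e-01 -5.800e-02  1.866e+00  1.000e-03  1.330e+00 -1.785e+00]
y [ 0.0032  0.0012 -1.    ] zyaw 1.9392
d tool cm [-0.14  0.04 -0.02]
```

```bash
python3 -m crank '[[[-1,0,0,0,-1],[-1,0,-0.1,0,0],[-1,0,-0.1,0,0],[-1,0,-0.1,0,0],[-1,0,-0.1,0,0]]]' >/dev/null; python3 -c "
from h import *
info([0.5272,0.1571,.1476])"
```

```text
t 12.05 pos [0.5284 0.1577 0.1513] F [0.4 1.1 5.5] T [ 0.223 -0.043  0.036] w 0.149 j [ 1.550e-01 -6.200e-02  1.864e+00  1.000e-03  1.336e+00 -1.801e+00]
y [ 0.0032  0.0013 -1.    ] zyaw 1.9558
d tool cm [-0.13  0.37 -0.01]
```

```bash
python3 -m crank '[[[-1,0,-0.1,0,0],[-1,0,-0.1,0,0],[-1,0,0,0,0]]]' >/dev/null; python3 -c "
from h import *
info([0.5272,0.1571,.1476])"
```

```text
t 12.43 pos [0.5278 0.1572 0.152 ] F [2.6 1.6 4.3] T [ 0.308 -0.407 -0.032] w 0.148 j [ 0.154 -0.063  1.864  0.     1.34  -1.8  ]
y [ 1.5e-03  3.0e-04 -1.0e+00] zyaw 1.9541
d tool cm [-0.06  0.44  0.01]
```

```bash
python3 -m crank '[[[-1,0,-0.1,0,0],[-1,0,-0.05,0,0],[-1,0,0,0,0]]]' >/dev/null; python3 -c "
from h import *
info([0.5272,0.1571,.1476])"
```

```text
t 12.8 pos [0.5272 0.1569 0.1529] F [1.5 0.5 3.4] T [ 0.223 -0.453 -0.024] w 0.15 j [ 0.154 -0.064  1.863 -0.     1.343 -1.799]
y [ 0.e+00 -3.e-04 -1.e+00] zyaw 1.9537
d tool cm [0.   0.53 0.02]
```

The tool has risen past the flange-held height and the spring still pushes up with 3.4 N, so the cap has released. I'll lift gently.

```bash
python3 -m crank '[[[-1,0,-0.1,0,0],[-1,0,-0.1,0,0],[-1,0,-0.1,0,0],[-1,0,-0.1,0,0]]]' >/dev/null; python3 -c "
from h import *
info([0.5272,0.1571,.1476])"
```

```text
t 13.3 pos [0.5264 0.157  0.1561] F [ 1.4  0.  -1.6] T [ 0.127 -0.287  0.001] w 0.146 j [ 0.154 -0.068  1.861  0.     1.351 -1.799]
y [-2.3e-03 -3.0e-04 -1.0e+00] zyaw 1.9537
d tool cm [ 0.08  0.85 -0.02]
```

```bash
python3 -m crank '[[[-1,0,-0.3,0,0],[-1,0,-0.4,0,0],[-1,0,-0.8,0,0],[-1,0,-1.0,0,0]]]' ; python3 -c "
from h import *
info([0.5272,0.1571,.1476])"|head -1;
```

```text
time: 13.8
tool_pos: [0.527, 0.1571, 0.1825]
tool_rot: [-0.694, 0.694, 0.134, -0.135]
contact_force: [-1.2, 0.1, -1.4]
gripper_width: 0.15
t 13.8 pos [0.527  0.1571 0.1825] F [-1.2  0.1 -1.4] T [-0.007 -0.021  0.033] w 0.15 j [ 0.154 -0.091  1.837 -0.     1.396 -1.799]
```

```bash
python3 -m crank '[[[-1,0,-1.5,0,0],[-1,0,-1.5,0,0],[-1,0,-1,0,0],[-1,0,0,0,0]]]' ; python3 - <<'E'
from h import *
info([0.557,-0.1006,.224])
from plant import *
f=grab_frame("scene"); np.savez("pics/scene4.npz",**f); cv2.imwrite("pics/c6.png",cv2.resize(f["frame"][100:300,130:300,::-1],None,fx=3,fy=3,interpolation=cv2.INTER_CUBIC))
E
```

```text
time: 14.3
tool_pos: [0.5279, 0.1572, 0.2236]
tool_rot: [-0.694, 0.694, 0.135, -0.134]
contact_force: [-0.2, -0.1, -1.0]
gripper_width: 0.143
t 14.3 pos [0.5279 0.1572 0.2236] F [-0.2 -0.1 -1. ] T [-0.058  0.012 -0.034] w 0.143 j [ 0.154 -0.121  1.796 -0.     1.465 -1.799]
y [ 2.5e-03  4.0e-04 -1.0e+00] zyaw 1.9538
d tool cm [ -6.93  -0.05 -25.  ]
```

View pics/c6.png

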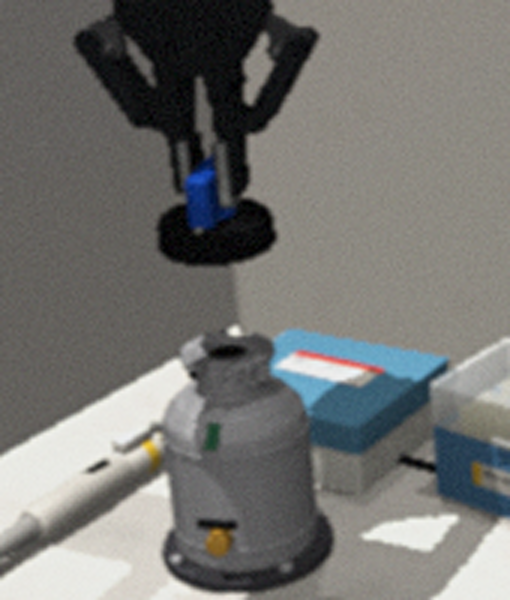

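The cap is off, with the bare neck showing at about (232,350) in the crop. Next I'll move over the tray.

```bash
python3 -m crank '[[[-1,-0.6,0,-2.2,0],[-1,-1.2,0,-4.2,0],[-1,-1.2,0,-4.2,0],[-1,-1.2,0,-4.2,0],[-1,-1.2,0,-4.2,0],[-1,-1.0,0,-4.0,0],[-1,-0.5,0,-2.0,0],[-1,0,0,0,0]]]' ; python3 - <<'E'
from h import *
info([0.557,-0.1006,.026])
E
```

```text
time: 15.35
tool_pos: [0.5564, -0.1012, 0.2213]
tool_rot: [0.695, -0.694, -0.134, 0.134]
contact_force: [0.0, -0.2, -1.7]
gripper_width: 0.151
t 15.35 pos [ 0.5564 -0.1012  0.2213] F [ 0.  -0.2 -1.7] T [0.044 0.025 0.018] w 0.151 j [-0.312 -0.081  1.762  0.     1.462 -2.264]
y [-1.3e-03  9.0e-04 -1.0e+00] zyaw 1.9519
d tool cm [1.000e-01 1.953e+01 1.000e-02]
```

```bash
python3 -m crank '[[[-1,0,2.5,0,0],[-1,0,3,0,0],[-1,0,3,0,0],[-1,0,3,0,0],[-1,0,3,0,0],[-1,0,2,0,0],[-1,0,0.5,0,0],[-1,0,0,0,0]]]' ; python3 - <<'E'
from h import *
info([0.557,-0.1006,.028])
from plant import *
f=grab_frame("scene"); np.savez("pics/scene5.npz",**f); cv2.imwrite("pics/c7.png",cv2.resize(f["frame"][190:350,250:440,::-1],None,fx=3.5,fy=3.5,interpolation=cv2.INTER_CUBIC))
E
```

```text
time: 16.35
tool_pos: [0.557, -0.1003, 0.0525]
tool_rot: [-0.694, 0.694, 0.135, -0.134]
contact_force: [-0.1, -0.2, -1.7]
gripper_width: 0.148
t 16.35 pos [ 0.557  -0.1003  0.0525] F [-0.1 -0.2 -1.7] T [-0.009 -0.007 -0.011] w 0.148 j [-0.31   0.093  1.887  0.     1.161 -2.264]
y [ 6.e-04 -1.e-04 -1.e+00] zyaw 1.9541
d tool cm [-0.02  2.45 -0.02]
```

View pics/c7.png

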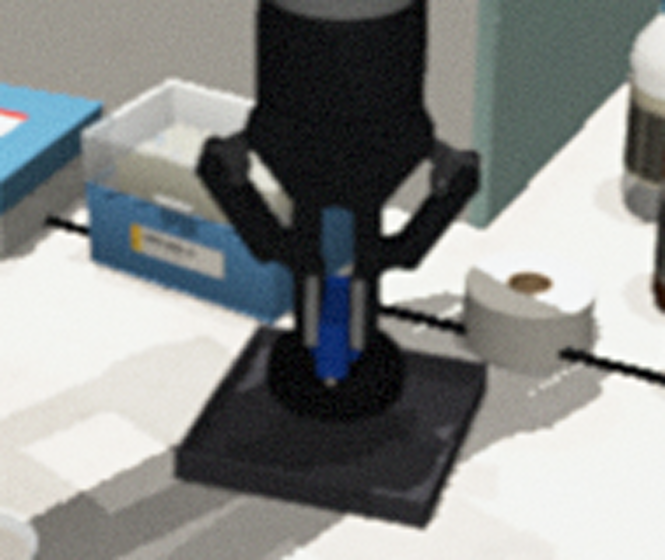

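The cap hangs upright over the tray at crop (335,385), clear of the roll and the rack. I'll lower it by feel.

```bash
python3 -m crank '[[[-1,0,0.8,0,0],[-1,0,0.6,0,0],[-1,0,0.4,0,0],[-1,0,0.2,0,0],[-1,0,0.1,0,0],[-1,0,0,0,0]]]' >/dev/null; python3 - <<'E'
from h import *
info([0.557,-0.1006,.028])
E
```

```text
t 17.15 pos [ 0.5567 -0.1006  0.0311] F [ 0.5  0.1 -1.8] T [ 0.019  0.045 -0.015] w 0.15 j [-0.31   0.124  1.895  0.     1.122 -2.264]
y [ 1.e-04 -0.e+00 -1.e+00] zyaw 1.9537
d tool cm [ 0.03  0.31 -0.01]
```

```bash
python3 -m crank '[[[-1,0,0.1,0,0],[-1,0,0.1,0,0],[-1,0,0,0,0]]]' >/dev/null; python3 - <<'E'
from h import *
info([0.557,-0.1006,.028])
E
```

```text
t 17.52 pos [ 0.5566 -0.1005  0.0289] F [-0.7 -0.5 -0.8] T [ 0.033  0.019 -0.012] w 0.154 j [-0.31   0.127  1.896  0.     1.119 -2.264]
y [-1.e-04  0.e+00 -1.e+00] zyaw 1.9537
d tool cm [ 0.04  0.09 -0.02]
```

```bash
python3 -m crank '[[[-1,0,0.08,0,0],[-1,0,0,0,0]]]' >/dev/null; python3 - <<'E'
from h import *
info([0.557,-0.1006,.028])
E
```

```text
t 17.77 pos [ 0.5566 -0.1005  0.0281] F [-0.9  0.  -1.5] T [-0.008  0.062 -0.002] w 0.146 j [-0.31   0.128  1.896 -0.     1.117 -2.264]
y [-2.e-04  0.e+00 -1.e+00] zyaw 1.9538
d tool cm [ 0.04  0.01 -0.02]
```

```bash
python3 -m crank '[[[-1,0,0.06,0,0],[-1,0,0,0,0]]]' >/dev/null; python3 - <<'E'
from h import *
info([0.557,-0.1006,.028])
E
```

```text
t 18.02 pos [ 0.5567 -0.1006  0.028 ] F [-1.8 -0.3  1.7] T [0.076 0.291 0.027] w 0.147 j [-0.31   0.129  1.896 -0.     1.117 -2.264]
y [-1.e-04 -0.e+00 -1.e+00] zyaw 1.9538
d tool cm [ 0.03 -0.   -0.01]
```

It has touched down at TCP z = 0.028, as predicted, with +1.7 N. I'll open.

```bash
python3 -m crank '[[[-0.6,0,0,0,0],[-0.5,0,0,0,0],[-0.3,0,0,0,0],[0.2,0,0,0,0],[0.6,0,0,0,0],[0.6,0,0,0,0],[0.6,0,0,0,0]]]' ; python3 -m crank '[[[0.6,0,-0.5,0,0],[0.6,0,-1,0,0],[0.6,0,-2,0,0],[0.6,0,-3,0,0],[0.6,0,-4,0,0],[0.6,0,-4,0,0],[0.6,0,-4,0,0],[0.6,0,0,0,0]]]'; python3 - <<'E'
from h import *
info([0.527,0.2,.25])
E
```

```text
time: 18.9
tool_pos: [0.5566, -0.1006, 0.0276]
tool_rot: [-0.694, 0.694, 0.135, -0.135]
contact_force: [-0.0, -0.6, 0.3]
gripper_width: 0.799
time: 19.9
tool_pos: [0.5592, -0.1013, 0.2195]
tool_rot: [-0.692, 0.696, 0.138, -0.131]
contact_force: [-0.4, 0.6, -0.2]
gripper_width: 0.804
t 19.9 pos [ 0.5592 -0.1013  0.2195] F [-0.4  0.6 -0.2] T [-0.031  0.017  0.013] w 0.804 j [-0.31  -0.081  1.766 -0.     1.447 -2.264]
y [ 0.0102 -0.0033 -0.9999] zyaw 1.9538
d tool cm [ 8.3  -3.19 29.13]
```

Next I'll shift the arm towards the vessel side, staying high, so the top camera can see the tray.

```bash
python3 -m crank '[[[0.6,0,-1,4,0],[0.6,0,-1,4,0],[0.6,0,-1,4,0],[0.6,0,-1,4,0],[0.6,0,0,4,0],[0.6,0,0,4,0],[0.6,0,0,4,0],[0.6,0,0,0,0]]]'; python3 - <<'E'
from h import *
info()
from plant import *
for n in ("scene","top"):
    f=grab_frame(n); np.savez(f"pics/{n}9.npz",**f); cv2.imwrite(f"pics/{n}9.png",f["frame"][:,:,::-1])
E
```

```text
time: 20.9
tool_pos: [0.4508, 0.1609, 0.2526]
tool_rot: [0.694, -0.694, -0.136, 0.136]
contact_force: [-0.5, 0.0, -1.2]
gripper_width: 0.796
t 20.9 pos [0.4508 0.1609 0.2526] F [-0.5  0.  -1.2] T [-0.022  0.035 -0.049] w 0.796 j [ 0.187 -0.321  1.916  0.     1.547 -1.771]
y [-3.e-04  2.e-04 -1.e+00] zyaw 1.9576
```

View pics/scene9.png

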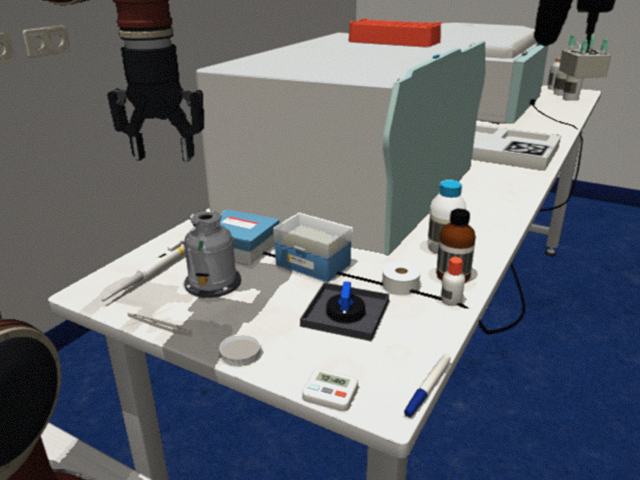

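View pics/top9.png

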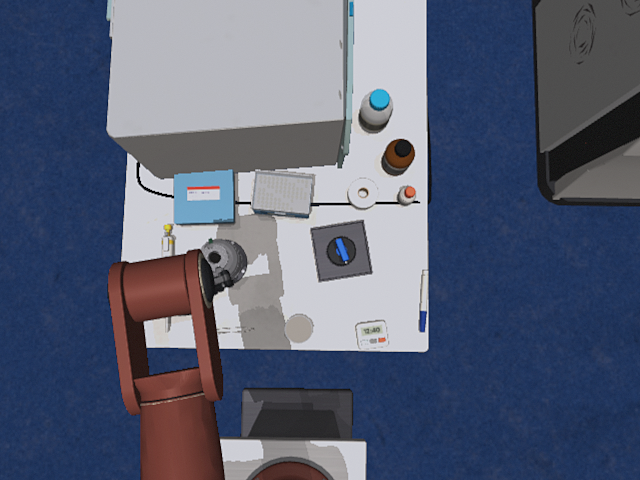

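The scene view shows the cap wing up in the tray at (346,302) and the vessel neck bare at (205,222). In the top view the cap is centred in the tray at (342,250), and the bystanders are at their original pixels: (363,193), (407,195), (299,327) and (399,155). The arm is clear of everything, so I'm handing in.

```bash
python3 -c "
from plant import *
print(job_done())"
```

```text
the job is handed in; nothing more can be done
None
```

The cap is off the vessel and standing wing up in the middle of the tray, but I overloaded it once against its first stop, so "never force it" was probably not met.

- **Overload at the stop:** The stop first showed at about 0.48 N m, roughly 0.4 above the drag of about 0.065. I had already queued the next 2° step before reading that. It took the torque to 1.00 N m, about 0.94 above drag and at or slightly over the stated 0.9 N m / 40 N limit. I backed off at once.
- **Removal:** I turned the cap to the stop without pressing, then backed off and pressed it about 4.4 mm, with about 8 N at the wrist. It went past the stop and on to the release angle with torque no higher than about 0.13 N m. The spring then lifted it and it came off freely, reading about its own weight (1–1.7 N).
- **Force when pressed:** That 8 N is a little below the 9 to 11 N given. The cap's own weight and sensor noise of about 1 N probably explain the difference.
- **Placing:** It touched down in the tray at the predicted height with about 2 N.
- **Last checks:** The pictures show the vessel neck bare. The roll, petri dish and both bottles look unmoved by eye. The gripper is clear of everything with no meaningful force on it, and the job took about 21 s.

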